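Fit the grinder's cap and hold it in the run position

ROBOT

A 6-joint arm with a two-finger parallel gripper is mounted at the origin on a cart in front of the work surface, level with it; the furniture and walls round the work are solid. World frame = base frame: x ahead of the robot, y to its left, z up, the work surface at z = 0. Lengths are in m, angles in rad, forces in N, time in s.
With the tool pointing down it reaches from about 0.25 to 0.8 m from the base axis. Payload 8.5 kg.
Tool frame: the origin (TCP) lies between the finger pads, 19 mm behind the fingertips; this is the grasp point; z points along the fingers, y is the line along which they close (so a half turn about z gives the same grasp; the last joint's range is limited). The gripper opens to 85 mm and grips with 20 to 120 N. Pads are 22 mm wide; open, the fingers measure 114 mm over their backs; the gripper's body (76 mm by 85 mm) begins 54 mm behind the grasp point. The pads swing forward as they close: fully open they stand 13 mm farther back than shut.
Start: joints at [-1.229, 0.238, -0.013, 1.319, 0, 1.571], TCP at [0.176, -0.495, 0.25] pointing down, gripper open.
Joint ranges: [-2.66, 2.66], [-1.03, 1.9], [-1.14, 1.46], [-1.82, 2.27], [-1.45, 1.34], [-3.14, 3.14]. Speed limits (rad/s): [2.22, 2.22, 2.79, 3.14, 3.14, 3.14].

INTERFACE

Orientations are given as a unit quaternion [x, y, z, w].
In Python, from plant import ctrl, grab_frame, calibration, cut_out, place_of gives the robot as it stands.
- The arm moves only by the tool jog_arm, never from a script. Its argument "steps" is a list that holds one entry, the list of rows, each a list of 7 numbers: the turn, a rotation vector about the world's x, y, z in rad, then the shift along the world's x, y, z in mm, then the opening, from -1 (shut) to 1 (fully open). In form: [[[wx, wy, wz, x, y, z, fingers], ...]]. A call has 1 to 8 rows; each row shifts and turns the commanded pose from where the row before left it; what a row does not reach is not made up. A row lasts 1/8 s, in which the tool goes at most 62.5 mm and 10.7 degrees, less where a joint would pass 70% of its speed; a pose out of reach is approached as far as the arm can. A call with a gripper value outside its range is refused whole. The fingers move at their own pace and stop on an object; "newtons" is the grip in N (left out, the last holds). Time passes only in rows, so rows that do not move let the fingers close. It gives the time, the measured TCP pose, the force, the opening and the grip force at its end, in the units of the state.
- ctrl.read_state(): the state, without advancing time (a new reading comes with each control period).
- grab_frame(name): name is "scene" or "top" or "wrist"; returns (picture, depth): 384x512x3 uint8, blue, green, red; 384x512 float32, m along the optical axis (not along the pixel's ray), 0 where there is no reading.
- calibration(name): a dict with "fx", "fy", "cx", "cy" (pixels), "position" and "rotation" of the camera in the world. Camera axes: x right, y up, looking along -z (the intrinsics and any distortion apply to the point x, -y, -z); pixel columns grow to the right and rows downward; lengths in m; the calibration is good to about 2 mm. A picture is of the moment at which its call begins: read the wrist's pose just before it. calibration takes no time and is no camera call; for the wrist camera it gives the pose at the moment of the call.
- ctrl.sign_off(): hands the job in; it is judged then, once.
Trained networks look in the newest picture that a camera, given by its name, has taken for a name from the list of things; names that differ only in an ending like _2 or _b are one class to them, and where a whole thing is asked for, a point or a joint stands for the part that bears it (a point fixed in the world has none). Each returns a list of dicts, best first, with "confidence" (0 to 1); they miss things now and then, are a little off and sometimes report something else, mostly with a low value. They report only what shows in the picture. A call takes as long as a camera call. They do not tell look-alikes from the thing itself.
- cut_out(camera, target): "pixels" (384x512 bool, what is visible of it) and "uv" ([column, row] in pixels, amid what is visible of it).
- place_of(camera, target): "uv" ([column, row] in pixels: a listed point, or the origin of a listed thing).
The state is a dict: "time_s": time; "qpos": joint angles; "qd": joint speeds; "joint_torque": joint torques, N m; "position": TCP position; "tool_rot": TCP orientation; "contact_force": force on the tool from outside, world axes, zero at the start; "wrist_torque": the same for the moment, N m; "gripper_width": finger opening in m; "grip_force": force on a finger pad.
Only numpy, scipy, OpenCV 4.12 (cv2) and the standard library are available. Lean on these libraries where they do the work, as an engineer would, in place of code of your own. Each camera call takes 0.05 s, during which the arm holds its last target. There are 200 camera calls.

TASK

Lift the black grinder cap with the red grip bar up and off its peg on the wooden drying stand on the sink's drainer. Set it into the mouth of the coffee grinder with its two lugs in the two slots, press it fully down against the spring, then, still pressing, twist it clockwise (seen from above) a quarter turn against the spring to its stop. The grinder runs only while the cap is held there, so finish while still gripping the cap, holding it pressed down and twisted; leave the blue storage lid on its peg and everything else where it stands.

Things in the scene. Friction and masses are not known exactly. Their poses are not given: they have to be found in the camera images.
- grinder_cap: loose black cap, 0.16 kg, hanging open side down over a peg at first, rim 51 mm above the stand underside. Round shell: diameter 60 mm, height 40 mm, hollow (diameter 52, depth 34 mm). Red grip bar on top: 52 mm long (own x), 14 mm wide (own y), 40 to 72 mm above the rim. Two lugs at the rim under the bar ends. A half turn leaves it the same. Origin: on its axis at the bottom rim; z up
- cap_lug (a point): outer end of the lug on the cap's own +x side, 37 mm from the axis, 2.5 mm above the rim. The two red lugs (own +x and -x) reach from the shell (30 mm) to 37 mm from the axis, 14 mm wide (own y), 5 mm high (0 to 5 mm above the rim); a thin red line runs up the shell from each
- cap_grip (a point): point on the cap's axis in the grip bar, 64 mm above the cap's bottom rim, 8 mm below the bar's top, 24 mm above the shell's top: a good height for the TCP when gripping the bar across its 14 mm width
- grinder: grinder base, fixed: round steel base 108 mm in diameter, 85 mm tall with a white collar on top. The round mouth in the collar is 64 mm in diameter; two slots widen it along own +x and -x. The collar roof is 5 mm thick (80 to 85 mm high); below it the lugs can turn. Green dots on the rim mark where the lugs end. A half turn leaves it the same. Origin: on its axis at the worktop, z up
- grinder_slot (a point): outer end of the slot on the grinder's own +x side, 40 mm from the axis, at the collar's top (85 mm high). Both slots (own +x and -x) are 20 mm wide (own y); a short red line on the rim marks each
- grinder_mouth (a point): centre of the mouth, on the grinder's axis at the collar's top, 85 mm above the worktop; axes as the grinder's
- grinder_plunger (a joint): how far the steel spring plate in the mouth is pressed down (m): 0 free (it then carries the cap rim at 79 mm above the worktop), 0.009 fully down at its stop (cap rim at 70 mm). Takes about 4 N to start and 11 N fully down. The lugs get under the roof and can turn only beyond 0.004
- grinder_twist (a joint): turn of the orange spring ring that the lugs drop into (rad): 0 at rest, its gaps under the slots; grows clockwise seen from above; stop at 1.45. The gaps are 20 mm wide for the 14 mm lugs, so the cap turns up to about 0.09 rad before it takes the ring along. Spring: 0.04 N m at the start, 0.18 N m at the stop; it turns the cap back when let go
- drying_stand: wooden drying stand, fixed: board 85 mm (own x) by 190 mm (own y), 12 mm thick, with two upright pegs. It stands on the ribbed drainer of the sink, 3 mm above the worktop. Origin: centre of the board's underside
- peg_a (a point): centre of the top of the peg at own y = +60 mm of the stand, 85 mm above the stand's underside; peg head 44 mm in diameter, 23 mm high, on a thinner stem. Either peg may carry the grinder cap
- peg_b (a point): the same for the peg at own y = -60 mm
- storage_lid: bystander, loose: blue round lid 60 mm in diameter, shell 40 mm high, with a white round knob 28 mm across (top 66 mm above the rim), no lugs, hanging over the other peg. Origin: on its axis at the bottom rim
- jar_2: bystander, loose: glass jar with dark lid, 83 mm in diameter, 166 mm tall, far left. Origin: centre of its underside
- spice_jar_1: bystander, loose: small spice jar with reddish cap, 45 mm in diameter, 106 mm tall, near the front edge, in the middle. Origin: centre of its underside
- mill_2: bystander, loose: small salt shaker with grey top, 44 mm in diameter, 90 mm tall, near the spice jar. Origin: centre of its underside
- kitchen_timer: bystander, loose: grey and white kitchen timer, 61 mm in diameter, 53 mm tall. Origin: centre of its underside
- mug_1: bystander, loose: small cup with handle, 60x87x56 mm, further back. Origin: centre of its underside
Mind the look-alikes: they are no part of the job. What is shaped like the grinder_cap but purple is not meant.

How it is judged:
By the outcome, as a careful person would: the job done as asked, in the order asked, and still so for the second after the job is handed in, while the arm keeps its last pose, push and grip.
It also fails if it takes over 45 s, if anything falls off the work surface, if the arm or the gripper's body presses on something with over 40 N, if the wrist force passes 120 N, or if a joint passes its speed limit or range.

## Working session

There is one attempt and no reset: what is moved stays moved. The work goes in short steps, Python scripts to look and compute and a tool call to move; the robot and the scene stay as the last step left them, time stands still between calls to the robot, and variables do not carry over. Pictures are saved under pics/ and viewed, at most 10 in all, crops included, and the job is handed in when it is done.

Besides the shell and the picture viewer there is one more tool, called after ">>>" in YAML: its name, and indented under it one key for each argument. jog_arm: Moves the arm, as the interface text tells. Its arguments: {"type":"object","properties":{"steps":{"type":"array","items":{"type":"array","items":{"type":"array","items":{"type":"number"}}}},"newtons":{"type":"number"}},"required":["steps"]}

```bash
mkdir -p pics; cat > h.py <<'E'
import numpy as np, cv2
from plant import ctrl, grab_frame, calibration, cut_out, place_of
def ray(c,uv):
    d=np.array([(uv[0]-c['cx'])/c['fx'],-(uv[1]-c['cy'])/c['fy'],-1.0])
    return np.array(c['position']),np.array(c['rotation'])@d
def at_z(c,uv,z):
    p,d=ray(c,uv); return p+d*(z-p[2])/d[2]
def at_depth(c,uv,dep):
    p,d=ray(c,uv); return p+d*dep
def proj(c,P):
    q=np.array(c['rotation']).T@(np.array(P)-np.array(c['position']))
    return np.array([c['cx']+c['fx']*q[0]/-q[2], c['cy']-c['fy']*q[1]/-q[2]])
E
python3 - <<'E'
from h import *
np.set_printoptions(precision=4,suppress=True)
ims=[]
for n in ['scene','top']:
    im,d=grab_frame(n); c=calibration(n); np.savez('%s.npz'%n,im=im,d=d); cv2.imwrite('pics/%s0.png'%n,im)
    print(n,{k:(v if k!='rotation' else np.round(v,3).tolist()) for k,v in c.items()})
    for t in ['grinder_cap','cap_lug','cap_grip','grinder_mouth','grinder_slot','peg_a','storage_lid','grinder']:
        for r in place_of(n,t)[:4]:
            u,v=r['uv']; dd=d[int(np.clip(v,0,383)),int(np.clip(u,0,511))]
            print(n,t,round(r['confidence'],2),np.round(r['uv'],1),at_depth(c,r['uv'],dd))
E
```

```text
scene {'fx': 403.1630446545099, 'fy': 403.1630446545099, 'cx': 258.2757969654496, 'cy': 187.24972172849436, 'position': array([-0.3239,  0.6831,  0.7709]), 'rotation': [-0.228, 0.425, 0.769, -0.42]}Traceback (most recent call last):
  File "<stdin>", line 10, in <module>
  File "h.py", line 9, in at_depth
    p,d=ray(c,uv); return p+d*dep
        ~~~^^^^^^
  File "h.py", line 5, in ray
    return np.array(c['position']),np.array(c['rotation'])@d
                                   ~~~~~~~~~~~~~~~~~~~~~~~^~
ValueError: matmul: Input operand 1 has a mismatch in its core dimension 0, with gufunc signature (n?,k),(k,m?)->(n?,m?) (size 3 is different from 4)
```

```bash
python3 -c "
import cv2,numpy as np
a=cv2.imread('pics/scene0.png');b=cv2.imread('pics/top0.png')
cv2.imwrite('pics/both.png',cv2.resize(np.vstack([a,b]),None,fx=.78,fy=.78))"
```

```text
[ WARN:0@0.030] global loadsave.cpp:275 findDecoder imread_('pics/top0.png'): can't open/read file: check file path/integrity
Traceback (most recent call last):
ValueError: all the input arrays must have same number of dimensions, but the array at index 0 has 3 dimension(s) and the array at index 1 has 2 dimension(s)
```

Rotation is a quaternion; fix. Also check for distortion keys.

```bash
cat > h.py <<'E'
import numpy as np, cv2
from scipy.spatial.transform import Rotation as R
from plant import ctrl, grab_frame, calibration, cut_out, place_of
np.set_printoptions(precision=4,suppress=True)
def ray(c,uv):
    d=np.array([(uv[0]-c['cx'])/c['fx'],-(uv[1]-c['cy'])/c['fy'],-1.0])
    return np.array(c['position']),R.from_quat(c['rotation']).apply(d)
def at_z(c,uv,z):
    p,d=ray(c,uv); return p+d*(z-p[2])/d[2]
def at_depth(c,uv,dep):
    p,d=ray(c,uv); return p+d*dep
def proj(c,P):
    q=R.from_quat(c['rotation']).inv().apply(np.array(P)-np.array(c['position']))
    return np.array([c['cx']+c['fx']*q[0]/-q[2], c['cy']-c['fy']*q[1]/-q[2]])
E
python3 - <<'E'
from h import *
ims=[]
for n in ['scene','top']:
    im,d=grab_frame(n); c=calibration(n); np.savez('%s.npz'%n,im=im,d=d); ims.append(im)
    print(n,list(c),c['position'],c['rotation'])
    for t in ['grinder_cap','cap_lug','cap_grip','grinder_mouth','grinder_slot','peg_a','storage_lid','grinder']:
        for r in place_of(n,t)[:4]:
            u,v=r['uv']; dd=d[int(np.clip(v,0,383)),int(np.clip(u,0,511))]
            print(n,t,round(r['confidence'],2),np.round(r['uv'],1),at_depth(c,r['uv'],dd))
cv2.imwrite('pics/both.png',cv2.resize(np.vstack(ims),None,fx=.78,fy=.78))
print({k:v for k,v in ctrl.read_state().items() if k in('time_s','position','tool_rot','gripper_width')})
E
```

```text
scene ['fx', 'fy', 'cx', 'cy', 'position', 'rotation'] [-0.3239  0.6831  0.7709] [-0.2279  0.4245  0.7693 -0.4196]
scene grinder_cap 0.72 [274.6 195.8] [0.5349 0.0602 0.067 ]
scene grinder_cap 0.49 [271.4 174.6] [0.572  0.0484 0.1224]
scene cap_lug 0.6 [266. 189.] [0.5645 0.0732 0.081 ]
scene cap_grip 0.91 [273.7 179.2] [0.5565 0.0501 0.1139]
scene cap_grip 0.19 [300.3 230.9] [0.4004 0.0587 0.016 ]
scene grinder_mouth 0.69 [343.4 177.1] [ 0.4903 -0.189   0.0782]
scene grinder_slot 0.57 [334. 174.] [ 0.5178 -0.1715  0.0821]
scene grinder_slot 0.16 [247.8 210. ] [0.5069 0.1767 0.0738]
scene peg_a 0.61 [245.3 200.8] [0.5332 0.1691 0.0888]
scene storage_lid 0.56 [247.9 207.2] [0.5078 0.1757 0.083 ]
scene storage_lid 0.23 [341.3 177. ] [ 0.4917 -0.1805  0.0806]
scene grinder 0.78 [342.9 200.8] [ 0.4329 -0.1405  0.033 ]
scene grinder 0.35 [245.2 197.3] [0.5318 0.1701 0.1026]
top ['fx', 'fy', 'cx', 'cy', 'position', 'rotation'] [0.3203 0.1127 1.5051] [ 0.0565 -0.0664 -0.6956  0.7132]
top grinder_cap 0.84 [277.2 196.8] [0.5542 0.0514 0.1164]
top grinder_cap 0.52 [381.2 244.3] [ 0.4077 -0.312
[... 152 characters left out ...]
5.2] [0.6149 0.0743 0.0059]
top cap_grip 0.62 [278.7 196. ] [0.5554 0.0469 0.1259]
top cap_grip 0.58 [381.5 245.6] [ 0.4038 -0.3161  0.0481]
top grinder_mouth 0.7 [340.  221.8] [ 0.4795 -0.1665  0.0791]
top grinder_mouth 0.51 [243.2 202.3] [0.5318 0.1646 0.1217]
top grinder_slot 0.86 [339.5 207.3] [ 0.5283 -0.1636  0.0873]
top peg_a 0.7 [276.9 196.8] [0.558  0.0514 0.0935]
top peg_a 0.68 [245.9 202.2] [0.533  0.1558 0.1172]
top storage_lid 0.66 [246.5 202.4] [0.5317 0.1536 0.1219]
top grinder 0.66 [335.1 226.5] [ 0.4632 -0.1501  0.0768]
{'time_s': 1.0, 'position': array([ 0.1759, -0.4946,  0.25  ]), 'tool_rot': array([ 0.9854,  0.1701, -0.    , -0.0001]), 'gripper_width': 0.0856726232769984}
```

View pics/both.png

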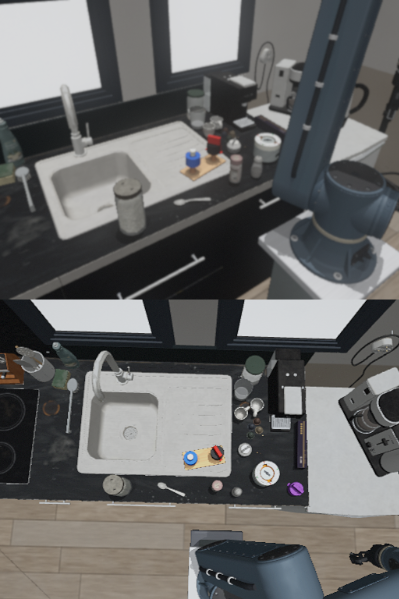

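The view at half scale shows the wanted cap, black with a red bar, at about (278,196) in top and (273,180) in scene. It could be confused with:
- the purple look-alike at top (381,245)
- the blue storage lid at top (245,202)

By the description I choose (278,196). I'll check it in a close crop.

```bash
python3 - <<'E'
from h import *
im=np.load('top.npz')['im']
cv2.imwrite('pics/crop_top.png',cv2.resize(im[170:270,230:400],None,fx=4.5,fy=4.5,interpolation=cv2.INTER_CUBIC))
c=calibration('wrist');s=ctrl.read_state()
Rt=R.from_quat(s['tool_rot'])
print(c, Rt.inv().apply(c['position']-s['position']), (Rt.inv()*R.from_quat(c['rotation'])).as_matrix())
c=calibration('top')
for uv,z in [((277.5,196.5),.12),((340,222),.085),((339.5,207.3),.085)]: print(at_z(c,uv,z))
E
```

```text
{'fx': 265.69241441029953, 'fy': 265.69241441029953, 'cx': 252.86662279295217, 'cy': 191.00669485597467, 'position': array([ 0.2526, -0.4668,  0.375 ]), 'rotation': array([-0.1314,  0.0931, -0.5689,  0.8065])} [ 0.0815 -0.0005 -0.1251] [[ 0.0002  0.9482  0.3178]
 [ 1.     -0.0004  0.0004]
 [ 0.0005  0.3178 -0.9482]]
[0.5546 0.0506 0.12  ]
[ 0.4781 -0.1654  0.085 ]
[ 0.5286 -0.164   0.085 ]
```

View pics/crop_top.png

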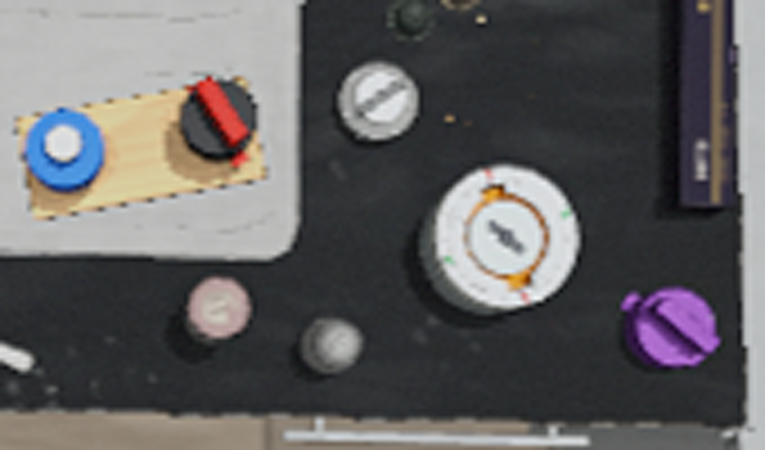

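The crop confirms it. The black cap with the red bar is at crop (215,115), its bar about 32° from world x. The grinder's white collar is at (507,238) with red slot marks at (489,173) and (525,297), and green dots at (565,213) and (447,260). The purple look-alike at (672,327) is not wanted. Next I'll move to a viewpoint above and between them, turning so that joint 6 keeps room for the final clockwise twist.

>>> jog_arm:
  steps:
    - [[0,0,0.183,20,27,3,1],[0,0,0.183,20,27,3,1],[0,0,0.183,20,27,3,1],[0,0,0.183,20,27,3,1],[0,0,0.183,20,27,3,1],[0,0,0.183,20,27,3,1],[0,0,0.183,20,27,3,1],[0,0,0.183,20,27,3,1]]

```text
time_s: 2.0
position: [0.3365, -0.2777, 0.2742]
tool_rot: [0.617, 0.787, -0.0, 0.0]
contact_force: [0.3, -0.6, 0.1]
gripper_width: 0.0857
grip_force: 0.0
```

>>> jog_arm:
  steps:
    - [[0,0,0.183,20,27,3,1],[0,0,0.183,20,27,3,1],[0,0,0.183,20,27,3,1],[0,0,0.183,20,27,3,1],[0,0,0.183,20,27,3,1],[0,0,0.183,20,27,3,1],[0,0,0.183,20,27,3,1],[0,0,0.183,20,27,3,1],[0,0,0,0,0,0,1]]

```text
$.steps[0]: bad value
```

>>> jog_arm:
  steps:
    - [[0,0,0.183,20,27,3,1],[0,0,0.183,20,27,3,1],[0,0,0.183,20,27,3,1],[0,0,0.183,20,27,3,1],[0,0,0.183,20,27,3,1],[0,0,0.183,20,27,3,1],[0,0,0.183,20,27,3,1],[0,0,0,0,0,0,1]]

```text
time_s: 3.0
position: [0.477, -0.0882, 0.2949]
tool_rot: [0.025, 1.0, 0.0, 0.0]
contact_force: [0.1, -0.3, -0.6]
gripper_width: 0.0851
grip_force: 0.0
```

```bash
python3 - <<'E'
from h import *
s=ctrl.read_state(); print(s['time_s'],s['position'],s['qpos'],s['tool_rot'],s['qd'])
c=calibration('wrist'); im,d=grab_frame('wrist'); np.savez('w1.npz',im=im,d=d,**c)
v=im.copy()
for t,z in [('grinder_cap',.054),('cap_lug',.0565),('cap_grip',.118),('grinder_mouth',.085),('grinder_slot',.085),('peg_a',.088)]:
    for r in place_of('wrist',t)[:4]:
        u,w=r['uv']; dd=d[int(np.clip(w,0,383)),int(np.clip(u,0,511))]
        print(t,round(r['confidence'],2),np.round(r['uv'],1),at_z(c,r['uv'],z),at_depth(c,r['uv'],dd))
        cv2.circle(v,(int(u),int(w)),2,(255,255,0),-1)
cv2.imwrite('pics/w1.png',cv2.resize(v,(768,576),interpolation=cv2.INTER_CUBIC))
E
```

```text
3.0 [ 0.477  -0.0882  0.2949] [-0.183   0.1576 -0.0028  1.4102  0.0002 -0.132 ] [0.0255 0.9997 0.0001 0.0001] [-0.0385 -0.0142 -0.0267  0.0047 -0.0124  0.0604]
grinder_cap 0.92 [348.1 215. ] [0.5625 0.0509 0.054 ] [0.5405 0.0332 0.1021]
grinder_cap 0.9 [103.  123.2] [ 0.4116 -0.2851  0.054 ] [ 0.4122 -0.2919  0.0416]
cap_lug 0.64 [ 78.4 108.7] [ 0.3917 -0.3115  0.0565] [ 0.3915 -0.3211  0.0412]
cap_grip 0.79 [360.3 237.6] [0.5654 0.0448 0.118 ] [0.5594 0.0402 0.1288]
cap_grip 0.65 [ 76.2 130.5] [ 0.415  -0.2814  0.118 ] [ 0.418  -0.3108  0.0731]
grinder_mouth 0.41 [198.6 200.2] [ 0.5163 -0.1627  0.085 ] [ 0.5185 -0.1642  0.0789]
grinder_slot 0.8 [197.9 197.9] [ 0.513  -0.1633  0.085 ] [ 0.5212 -0.1688  0.0617]
```

View pics/w1.png

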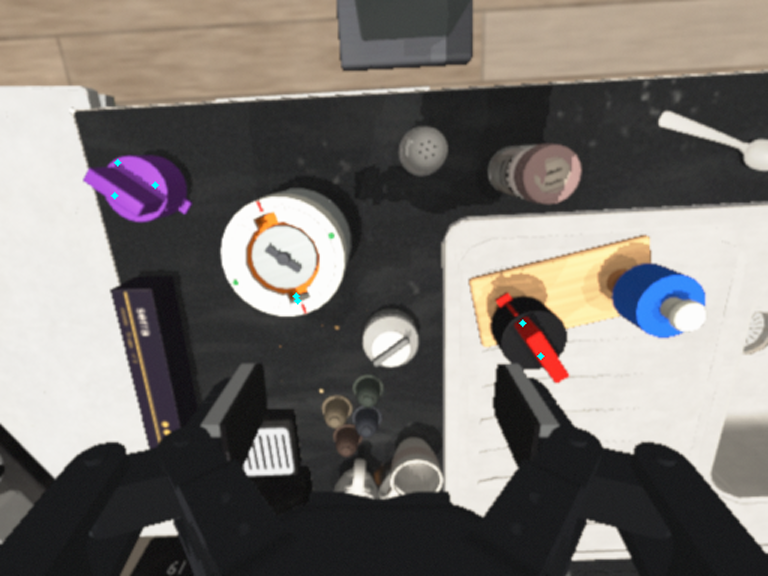

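The wrist view (1.5x) shows the cap's red bar around (545,350) with its lug at (505,300). The grinder mouth is at (283,257), with red marks at (259,206) and (304,310) and green dots at (331,236) and (236,282). The purple look-alike is at (140,188). Now I'll measure with colour masks on the known planes.

```bash
cat >> h.py <<'E'
def blobs(c,im,kind,roi,z,amin=2):
    x0,y0,x1,y1=roi; b,g,r=[im[y0:y1,x0:x1,i].astype(int) for i in range(3)]
    m={'red':(r-np.maximum(g,b)>60)&(g<110+0*g)&(abs(g-b)<45),'green':(g-np.maximum(r,b)>35),'white':(np.minimum(np.minimum(r,g),b)>150),'orange':(r-b>90)&(g-b>30)}[kind].astype(np.uint8)
    n,l,st,ce=cv2.connectedComponentsWithStats(m)
    out=[]
    for i in range(1,n):
        if st[i,4]>=amin: out.append((int(st[i,4]),ce[i]+[x0,y0],at_z(c,ce[i]+[x0,y0],z)))
    return sorted(out,key=lambda o:-o[0]),l
def bar(c,im,roi,z,amin=40):
    """red bar: min-area rectangle of its mask mapped to plane z"""
    x0,y0,x1,y1=roi; b,g,r=[im[y0:y1,x0:x1,i].astype(int) for i in range(3)]
    m=((r-np.maximum(g,b)>60)).astype(np.uint8)
    n,l,st,ce=cv2.connectedComponentsWithStats(m); i=1+np.argmax(st[1:,4])
    ys,xs=np.nonzero(l==i); P=np.array([at_z(c,(x+x0,y+y0),z)[:2] for x,y in zip(xs,ys)])
    return cv2.minAreaRect((P*1000).astype(np.float32)), cv2.boxPoints(cv2.minAreaRect((P*1000).astype(np.float32)))
E
python3 - <<'E'
from h import *
f=np.load('w1.npz'); c={k:f[k] for k in ['fx','fy','cx','cy','position','rotation']}; im=f['im']
for k in ['red','green','white','orange']:
    o,l=blobs(c,im,k,(140,125,240,215),.085 if k!='orange' else .079)
    for a in o[:4]: print(k,*a)
print(bar(c,im,(320,185,390,265),.126))
E
```

```text
red 10 [165.  169.5] [ 0.4719 -0.2013  0.085 ]
red 3 [167. 166.] [ 0.4674 -0.198   0.085 ]
red 3 [173. 185.] [ 0.4933 -0.194   0.085 ]
red 3 [175. 189.] [ 0.4989 -0.1921  0.085 ]
green 14 [220.5    156.7143] [ 0.4589 -0.128   0.085 ]
green 11 [156.6364 187.7273] [ 0.4959 -0.2162  0.085 ]
white 4405 [188.5659 170.0281] [ 0.4742 -0.1709  0.085 ]
orange 377 [183.4934 170.3316] [ 0.4756 -0.1792  0.079 ]
(((555.0851440429688, 42.228851318359375), (68.99951934814453, 15.682570457458496), 33.49984359741211), array([[521.9883,  29.726 ],
       [530.6441,  16.6485],
       [588.1819,  54.7317],
       [579.5262,  67.8092]], dtype=float32))
```

>>> jog_arm:
  steps:
    - [[0,0,0.127,29,35,-19,1],[0,0,0.127,29,35,-19,1],[0,0,0.127,29,35,-19,1],[0,0,0.127,29,35,-19,1],[0,0,0.127,29,35,-19,1],[0,0,0,0,0,0,1],[0,0,0,0,0,0,1]]

```text
time_s: 4.22
position: [0.6206, 0.0849, 0.1999]
tool_rot: [-0.285, 0.958, -0.0, -0.0]
contact_force: [-0.7, 0.4, 0.9]
gripper_width: 0.0857
grip_force: 0.0
```

```bash
python3 - <<'E'
from h import *
s=ctrl.read_state(); print(s['time_s'],s['position'],s['qpos'],s['tool_rot'])
c=calibration('wrist'); im,d=grab_frame('wrist'); np.savez('w2.npz',im=im,d=d,**c)
uv=proj(c,[.555,.047,.126]); print(uv)
x,y=[int(a) for a in uv]; roi=(max(x-70,0),max(y-70,0),x+70,y+70)
print(bar(c,im,roi,.126)); 
R0=R.from_quat(s['tool_rot']).apply([1,0,0]); print('toolx',np.degrees(np.arctan2(R0[1],R0[0])))
cv2.imwrite('pics/w2.png',cv2.resize(im,(768,576)))
E
```

```text
4.225 [0.6206 0.0849 0.1999] [ 0.1361  0.432   0.1451  1.2846 -0.0004 -0.4428] [-0.2854  0.9584 -0.0001 -0.0004]
[257.8423 111.1383]
(((562.2393188476562, 47.21615982055664), (51.24034118652344, 13.661880493164062), 33.80057907104492), array([[537.1494,  38.6399],
       [544.7496,  27.2872],
       [587.3292,  55.7924],
       [579.729 ,  67.1451]], dtype=float32))
toolx -146.83496914506472
```

View pics/w2.png

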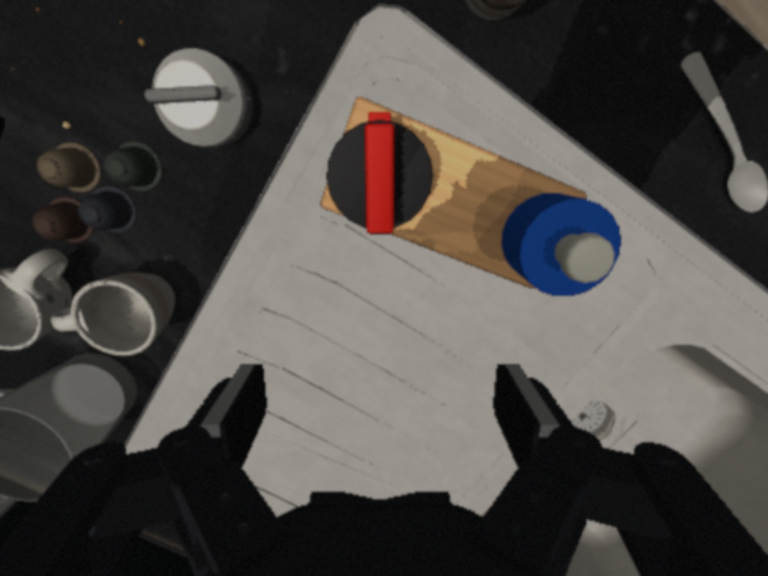

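The bar measures 51.2 x 13.7 mm (true size 52 x 14), centred at (562,47) mm and at 33.8°. In the picture it sits at about (380,174), with the blue lid well clear at (565,245). Now I'll go over it and down to grip height, z = 118 mm.

>>> jog_arm:
  steps:
    - [[0,0,0.011,-29,-19,0,1],[0,0,0,-29,-19,0,1],[0,0,0,0,0,-25,1],[0,0,0,0,0,-25,1],[0,0,0,0,0,-20,1],[0,0,0,0,0,-12,1],[0,0,0,0,0,0,1]]

```text
time_s: 5.15
position: [0.5625, 0.0468, 0.118]
tool_rot: [-0.291, 0.957, -0.0, -0.0]
contact_force: [0.2, -0.8, -0.2]
gripper_width: 0.0856
grip_force: 0.0
```

>>> jog_arm:
  steps:
    - [[0,0,0,0,0,0,-1],[0,0,0,0,0,0,-1],[0,0,0,0,0,0,-1],[0,0,0,0,0,0,-1],[0,0,0,0,0,0,-1],[0,0,0,0,0,0,-1]]
  newtons: 80

```text
time_s: 5.9
position: [0.5632, 0.0475, 0.1183]
tool_rot: [-0.291, 0.957, -0.0, 0.0]
contact_force: [-0.0, -0.5, 5.4]
gripper_width: 0.0131
grip_force: 78.9
```

>>> jog_arm:
  steps:
    - [[0,0,0,0,0,8,-1],[0,0,0,0,0,12,-1],[0,0,0,0,0,20,-1],[0,0,0,0,0,25,-1],[0,0,0,0,0,22,-1],[0,0,0,0,0,0,-1]]

```text
time_s: 6.65
position: [0.5639, 0.0475, 0.2069]
tool_rot: [-0.291, 0.957, -0.0, 0.002]
contact_force: [0.4, 0.7, -0.6]
gripper_width: 0.0125
grip_force: 78.0
```

```bash
python3 - <<'E'
from h import *
s=ctrl.read_state(); print(s['time_s'],s['position'],s['contact_force'],s['wrist_torque'])
c=calibration('wrist'); im,d=grab_frame('wrist'); np.savez('w3.npz',im=im,d=d,**c)
b=im[...,2].astype(int)-np.maximum(im[...,0],im[...,1])>60
ys,xs=np.nonzero(b); print(xs.min(),xs.max(),ys.min(),ys.max())
T=R.from_quat(s['tool_rot']); 
for k in [-26,0,26]:
  for h in [8]: print(k,proj(c,s['position']+T.apply([k/1e3,0,-h/1e3])))
cv2.imwrite('pics/w3.png',cv2.resize(im,(768,576)))
E
```

```text
6.65 [0.5639 0.0475 0.2069] [ 0.365   0.7129 -0.6056] [-0.0172 -0.0289  0.0159]
64 267 0 307
-26 [251.7365 309.9885]
0 [251.6824 269.3443]
26 [251.6213 223.4853]
```

View pics/w3.png

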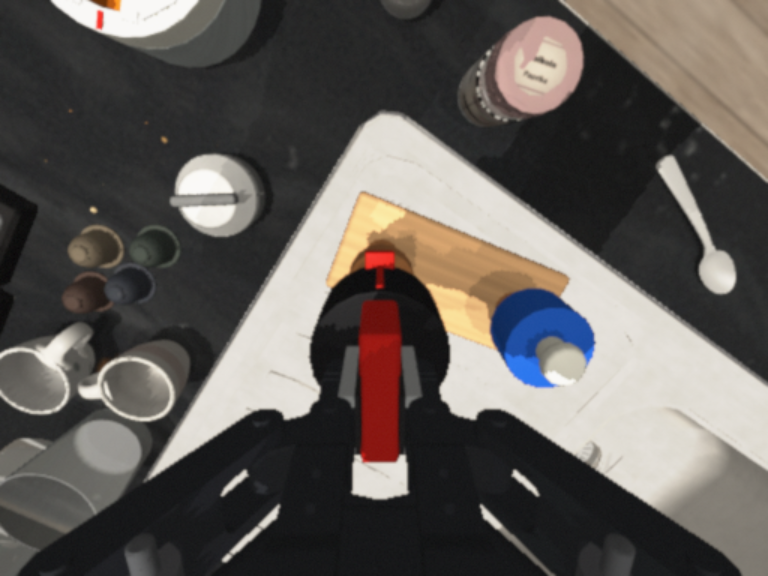

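The picture shows the cap free of its peg and straight in the fingers: bar at (380,380), lug at (380,260). The blue lid is still on its peg. Next I'll check the cap's offset in the grip using the lug and bar edges.

```bash
python3 - <<'E'
from h import *
f=np.load('w3.npz'); c={k:f[k] for k in ['fx','fy','cx','cy','position','rotation']}; im=f['im']
print(' '.join('%d:%d,%d'%(r,im[r,253,2],im[r,253,1]) for r in range(160,312) if r<215 or r>300))
for r in (172,): print([(x,im[r,x,2]) for x in range(236,272) if im[r,x,2]>90 and im[r,x,1]<90])
T=R.from_quat(ctrl.read_state()['tool_rot']);p=ctrl.read_state()['position']
for n,P in dict(lug_out_top=(37,0,59),lug_out_bot=(37,0,64),lug_in_top=(30,0,59),shelltop=(30,0,24),barfront_bot=(26,0,24),barfront_top=(26,0,-8),barrear_top=(-26,0,-8)).items(): print(n,proj(c,p+T.apply(np.array(P)/1e3)), proj(c,p+T.apply(np.array(P)/1e3+[.002,0,0])), proj(c,p+T.apply(np.array(P)/1e3+[0,0,.002])))
E
```

```text
160:117,78 161:109,70 162:99,64 163:91,59 164:88,55 165:89,57 166:92,48 167:116,33 168:191,33 169:237,49 170:244,55 171:244,55 172:244,54 173:244,54 174:243,54 175:241,51 176:213,42 177:135,22 178:109,16 179:107,16 180:107,16 181:108,18 182:108,17 183:108,18 184:107,16 185:107,15 186:108,17 187:108,17 188:110,14 189:138,22 190:200,36 191:186,36 192:81,21 193:23,19 194:27,26 195:28,27 196:21,21 197:23,23 198:23,21 199:43,21 200:82,19 201:105,18 202:106,16 203:106,16 204:107,17 205:108,17 206:108,16 207:107,15 208:108,14 209:109,18 210:107,14 211:109,19 212:108,16 213:107,15 214:107,15 301:137,22 302:138,22 303:137,22 304:138,22 305:137,22 306:137,22 307:143,62 308:191,166 309:224,219 310:226,222 311:225,222
[(238, np.uint8(95)), (239, np.uint8(100)), (240, np.uint8(109)), (241, np.uint8(120)), (242, np.uint8(132)), (243, np.uint8(177)), (244, np.uint8(232)), (245, np.uint8(244)), (246, np.uint8(245)), (247, np.uint8(245)), (248, np.uint8(245)), (249, np.uint8(245)), (250, np.uint8(245)), (251, np.uint8(244)), (252, np.uint8(244)), (253, np.uint8(244)), (254, np.uint8(243)), (255, np.u
[... 161 characters left out ...]
3)), (263, np.uint8(145)), (264, np.uint8(123)), (265, np.uint8(122)), (266, np.uint8(121)), (267, np.uint8(116)), (268, np.uint8(107)), (269, np.uint8(98)), (270, np.uint8(94)), (271, np.uint8(107))]
lug_out_top [252.5114 167.1765] [252.5107 164.4337] [252.516 166.527]
lug_out_bot [252.5227 165.5765] [252.5221 162.8954] [252.5271 164.9581]
lug_in_top [252.5136 176.6327] [252.513  173.9535] [252.5181 175.8982]
shelltop [252.4166 192.3228] [252.4154 189.1452] [252.4232 191.2518]
barfront_bot [252.4189 198.6019] [252.4177 195.4749] [252.4254 197.4659]
barfront_top [252.2882 221.2898] [252.2861 217.5409] [252.2981 219.5657]
barrear_top [252.3353 307.284 ] [252.3337 304.3387] [252.3436 304.6539]
```

The cap sits in the grip within 0.3 mm, and its axis is at the TCP. Next I'll look at the grinder from the same camera-to-target geometry, at the insertion yaw.

>>> jog_arm:
  steps:
    - [[0,0,-0.066,-2,-40,0,-1],[0,0,-0.066,-2,-40,0,-1],[0,0,-0.066,-2,-40,0,-1],[0,0,-0.066,-2,-40,0,-1],[0,0,-0.066,-2,-40,0,-1],[0,0,0,0,0,0,-1],[0,0,0,0,0,0,-1]]

```text
time_s: 7.58
position: [0.5525, -0.1523, 0.2041]
tool_rot: [-0.13, 0.991, 0.0, -0.001]
contact_force: [-0.1, 0.7, -1.5]
gripper_width: 0.0125
grip_force: 78.2
```

```bash
python3 - <<'E'
from h import *
s=ctrl.read_state(); print(s['time_s'],s['position'],s['tool_rot'],s['contact_force'],s['qpos'])
c=calibration('wrist'); im,d=grab_frame('wrist'); np.savez('w4.npz',im=im,d=d,**c)
tx=R.from_quat(s['tool_rot']).apply([1,0,0]); print('toolx',np.degrees(np.arctan2(tx[1],tx[0])))
x,y=[int(a) for a in proj(c,[.4774,-.1721,.085])]; print(x,y); roi=(x-75,max(y-75,0),x+75,y+65)
for k in ['red','green','white','orange']:
    o,l=blobs(c,im,k,roi,.085)
    for a in o[:5]: print(k,*a)
cv2.imwrite('pics/w4.png',cv2.resize(im[roi[1]:roi[3],roi[0]:roi[2]],None,fx=4,fy=4,interpolation=cv2.INTER_CUBIC)); print(roi)
E
```

```text
7.575 [ 0.5525 -0.1523  0.2041] [-0.1303  0.9915  0.0004 -0.0007] [-0.1337  0.6534 -1.5009] [-0.2691  0.3395  0.0117  1.2446  0.0002 -0.5304]
toolx -165.02766103606817
252 107
red 115 [252.6609 167.7826] [ 0.5297 -0.1578  0.085 ]
red 24 [251.5  46.5] [ 0.4315 -0.185   0.085 ]
red 15 [230.      77.0667] [ 0.4586 -0.1967  0.085 ]
red 6 [241.   66.5] [ 0.4482 -0.1897  0.085 ]
red 6 [220.  105.5] [ 0.4832 -0.1998  0.085 ]
green 31 [199.0645 115.2581] [ 0.496  -0.2159  0.085 ]
green 29 [306.8621  99.6207] [ 0.4589 -0.128   0.085 ]
white 7067 [251.8902 100.7879] [ 0.4722 -0.1739  0.085 ]
white 2903 [252.2039 106.1047] [ 0.4764 -0.1725  0.085 ]
orange 1236 [254.0898 102.373 ] [ 0.4729 -0.1717  0.085 ]
(177, 32, 327, 172)
```

View pics/w4.png

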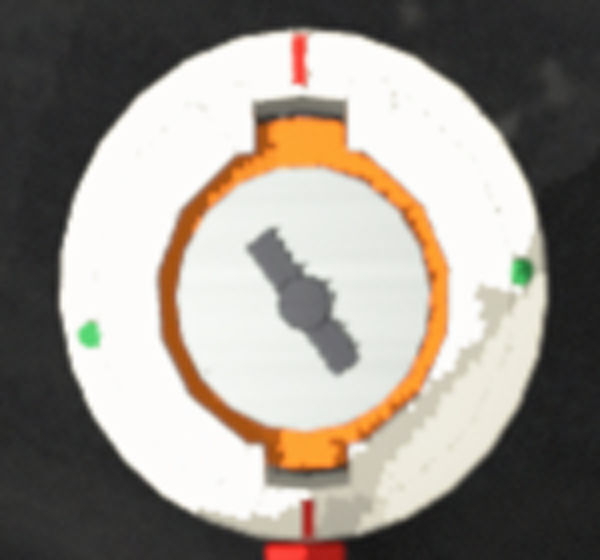

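The crop shows the mouth centred at (303,298), the slot marks at (300,58) and (308,518), and the green dots at (522,270) and (90,335). The slots are about 1° off the present tool yaw.

```bash
python3 - <<'E'
from h import *
f=np.load('w4.npz'); c={k:f[k] for k in ['fx','fy','cx','cy','position','rotation']}; im=f['im'].astype(int)
E=[]
for y0,y1 in ((38,56),(155,167)):
    w=np.clip(im[y0:y1,235:270,2]-np.maximum(im[y0:y1,235:270,0],im[y0:y1,235:270,1])-40,0,None)
    w[:, :8]=0; w[:,-8:]=0
    ys,xs=np.mgrid[y0:y1,235:270]; uv=((w*xs).sum()/w.sum(),(w*ys).sum()/w.sum()); E.append(at_z(c,uv,.085)); print(uv,E[-1])
d=E[1]-E[0]; print('slot angle',np.degrees(np.arctan2(d[1],d[0])),'len',np.linalg.norm(d))
print('mid',(E[0]+E[1])/2)
# mouth: fit of steel plate disc (z=.079)
m=cv2.inRange(f['im'],(150,150,150),(255,255,255)); n,l,st,ce=cv2.connectedComponentsWithStats(m)
i=l[112,240]; cn=max(cv2.findContours((l==i).astype(np.uint8),0,1)[0],key=cv2.contourArea); print(st[i],[at_z(c,cv2.minEnclosingCircle(cn)[0],z) for z in(.079,.085)], cv2.minEnclosingCircle(cn))
# outer white collar disc contour
j=l[60,225]; cn=max(cv2.findContours((l==j).astype(np.uint8),0,1)[0],key=cv2.contourArea); e=cv2.fitEllipse(cv2.convexHull(cn)); print(e,at_z(c,e[0],.085))
E
```

```text
(np.float64(251.35576705189214), np.float64(46.37230908678903)) [ 0.4315 -0.1852  0.085 ]
(np.float64(253.54060606060605), np.float64(161.39333333333335)) [ 0.5236 -0.1586  0.085 ]
slot angle 16.103134346659147 len 0.09589049561360234
mid [ 0.4775 -0.1719  0.085 ]
[ 221   74   63   66 2905] [array([ 0.4766, -0.1726,  0.079 ]), array([ 0.4765, -0.1726,  0.085 ])] ((252.0, 106.19230651855469), 32.94466781616211)
((252.18995666503906, 102.62128448486328), (121.18697357177734, 127.09314727783203), 1.003624677658081) [ 0.4736 -0.1732  0.085 ]
```

>>> jog_arm:
  steps:
    - [[0,0,0.019,-38,-10,0,-1],[0,0,0,-37,-10,0,-1],[0,0,0,0,0,-20,-1],[0,0,0,0,0,-25,-1],[0,0,0,0,0,0,-1],[0,0,0,0,0,0,-1]]

```text
time_s: 8.38
position: [0.4784, -0.172, 0.1607]
tool_rot: [-0.14, 0.99, -0.0, 0.0]
contact_force: [0.5, -0.7, -1.3]
gripper_width: 0.0126
grip_force: 78.3
```

```bash
python3 - <<'E'
from h import *
s=ctrl.read_state(); tx=R.from_quat(s['tool_rot']).apply([1,0,0]); print(s['time_s'],s['position'],s['contact_force'],'toolx',np.degrees(np.arctan2(tx[1],tx[0])),s['wrist_torque'],s['qpos'],R.from_quat(s['tool_rot']).apply([0,0,1]))
im,d=grab_frame('wrist'); cv2.imwrite('pics/w5.png',cv2.resize(im[90:330,110:400],None,fx=2.5,fy=2.5,interpolation=cv2.INTER_CUBIC))
E
```

```text
8.375 [ 0.4784 -0.172   0.1607] [ 0.4738 -0.6738 -1.2993] toolx -163.8737277009658 [ 0.0214 -0.0723 -0.0422] [-0.3452  0.2568 -0.2243  1.0892 -0.     -0.6266] [ 0.0005 -0.0002 -1.    ]
```

View pics/w5.png

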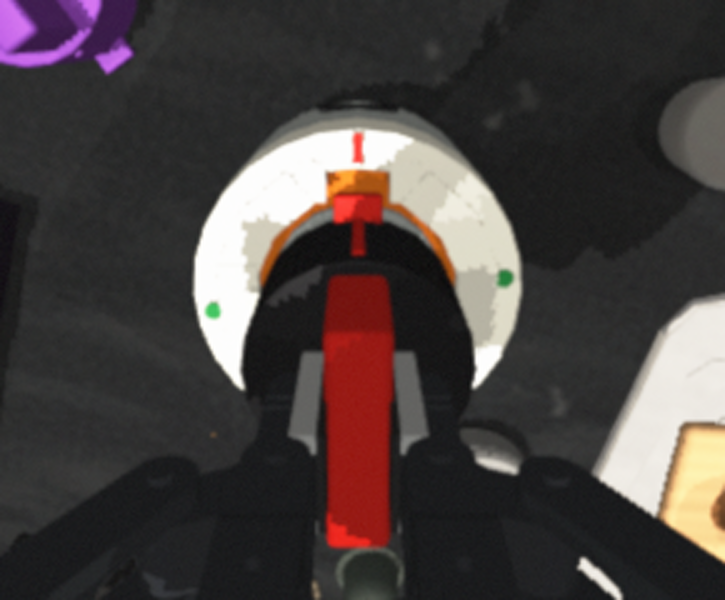

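The lug (358,208) is centred in the slot (358,185), in line with the red mark (358,147). Next I'll lower it into the mouth.

>>> jog_arm:
  steps:
    - [[0,0,0,-1,0,-6,-1],[0,0,0,0,0,-6,-1],[0,0,0,0,0,-5,-1],[0,0,0,0,0,-3,-1],[0,0,0,0,0,0,-1]]

```text
time_s: 9.05
position: [0.4769, -0.1726, 0.1401]
tool_rot: [-0.14, 0.99, -0.0, 0.0]
contact_force: [-1.5, 0.7, 5.3]
gripper_width: 0.013
grip_force: 79.1
```

Rim at 76 mm with 5 N matches the spring curve, so the lugs are in the slots. Next I'll press to the stop.

>>> jog_arm:
  steps:
    - [[0,0,0,0,0,-3,-1],[0,0,0,0,0,-3,-1],[0,0,0,0,0,-2,-1],[0,0,0,0,0,0,-1]]
  newtons: 100

```text
time_s: 9.55
position: [0.4772, -0.1727, 0.1341]
tool_rot: [-0.14, 0.99, -0.001, 0.001]
contact_force: [-7.1, 2.3, 23.9]
gripper_width: 0.0122
grip_force: 104.4
```

Fully down at the stop: rim at 70 mm, 24 N. Now I'll twist clockwise while pressing.

>>> jog_arm:
  steps:
    - [[0,0,-0.1,0,0,0,-1],[0,0,-0.15,0,0,0,-1],[0,0,-0.15,0,0,0,-1],[0,0,-0.1,0,0,0,-1],[0,0,0,0,0,0,-1]]

```text
time_s: 10.18
position: [0.4773, -0.1724, 0.1341]
tool_rot: [0.11, 0.994, 0.0, 0.001]
contact_force: [-5.5, 4.5, 23.9]
gripper_width: 0.0121
grip_force: 104.4
```

```bash
cat > st.py <<'E'
from h import *
s=ctrl.read_state(); tx=R.from_quat(s['tool_rot']).apply([1,0,0]); a=np.degrees(np.arctan2(tx[1],tx[0]))
print(s['time_s'],s['position'],'F',s['contact_force'],'M',s['wrist_torque'],'toolx',a,'turned',np.radians((196-a)%360),'q',s['qpos'],'tilt',R.from_quat(s['tool_rot']).apply([0,0,1]),s['gripper_width'])
E
python3 st.py
```

```text
10.175 [ 0.4773 -0.1724  0.1341] F [-5.5328  4.5163 23.9399] M [0.973  1.4881 0.0357] toolx 167.343136038332 turned 0.5001566294272126 q [-0.3469  0.2747 -0.2731  1.0208  0.0006 -0.126 ] tilt [ 0.0022 -0.0001 -1.    ] 0.012076380849033716
```

>>> jog_arm:
  steps:
    - [[0,0,-0.15,0,0,0,-1],[0,0,-0.15,0,0,0,-1],[0,0,-0.15,0,0,0,-1],[0,0,-0.15,0,0,0,-1],[0,0,-0.15,0,0,0,-1],[0,0,-0.15,0,0,0,-1],[0,0,-0.05,0,0,0,-1],[0,0,0,0,0,0,-1]]

```text
time_s: 11.18
position: [0.4778, -0.1719, 0.1341]
tool_rot: [0.552, 0.834, 0.001, 0.001]
contact_force: [-4.4, 7.3, 23.0]
gripper_width: 0.0124
grip_force: 104.2
```

```bash
python3 st.py
```

```text
11.175 [ 0.4778 -0.1719  0.1341] F [-4.4126  7.2805 23.0308] M [1.4492 0.9851 0.168 ] toolx 112.98425426262483 turned 1.4488980941156446 q [-0.3465  0.2749 -0.2728  1.0204  0.0019  0.8231] tilt [ 0.0031  0.0009 -1.    ] 0.012422180036347374
```

>>> jog_arm:
  steps:
    - [[0,0,-0.05,0,0,0,-1],[0,0,-0.04,0,0,0,-1],[0,0,-0.02,0,0,0,-1],[0,0,0,0,0,0,-1]]

```text
time_s: 11.68
position: [0.4781, -0.1725, 0.1342]
tool_rot: [0.597, 0.802, 0.001, 0.002]
contact_force: [-3.1, 3.1, 20.7]
gripper_width: 0.0121
grip_force: 104.1
```

```bash
python3 st.py
```

```text
11.675 [ 0.4781 -0.1725  0.1342] F [-3.15    3.0523 20.6608] M [0.7984 0.8188 0.6261] toolx 106.73177900669742 turned 1.5580243737310528 q [-0.3467  0.2751 -0.2725  1.0198  0.0009  0.9321] tilt [ 0.0036 -0.0003 -1.    ] 0.01214878860025474
```

Torque jumped to 0.63 N m, against 0.18 N m from the spring alone, so the ring is on its stop. I'll hold and check with one picture.

>>> jog_arm:
  steps:
    - [[0,0,0,0,0,0,-1],[0,0,0,0,0,0,-1],[0,0,0,0,0,0,-1],[0,0,0,0,0,0,-1]]

```text
time_s: 12.18
position: [0.4781, -0.1725, 0.1342]
tool_rot: [0.597, 0.803, 0.001, 0.002]
contact_force: [-3.4, 4.2, 20.0]
gripper_width: 0.0121
grip_force: 104.1
```

```bash
python3 st.py; python3 - <<'E'
from h import *
im,d=grab_frame('wrist'); cv2.imwrite('pics/w6.png',cv2.resize(im,(768,576),interpolation=cv2.INTER_CUBIC))
E
```

```text
12.175 [ 0.4781 -0.1725  0.1342] F [-3.3752  4.2471 19.9914] M [0.832  0.7632 0.6196] toolx 106.74576191361967 turned 1.5577803259662597 q [-0.3467  0.2751 -0.2725  1.0197  0.0009  0.9318] tilt [ 0.0036 -0.0003 -1.    ] 0.012104102300671628
```

View pics/w6.png

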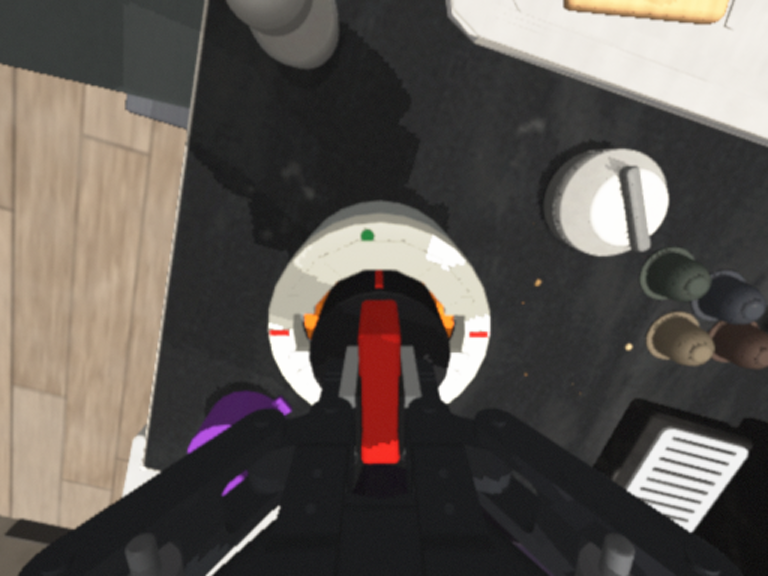

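The picture shows the cap fully seated. The bar (380,380) and its red shell line (379,280) are at 90° to the red slot marks, just past the green dot (367,236), which fits the 0.09 rad of play at the stop. The grip is firm, so I'm handing in.

```bash
python3 -c "
from plant import ctrl; print(ctrl.sign_off())"
```

```text
the job is handed in; nothing more can be done
None
```

The grinder cap is in the grinder mouth, still gripped and held pressed fully down (about 20 N) and twisted clockwise to its stop. I handed the job in at about 12 s, with the blue storage lid last seen still on its peg.

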